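# Undock the work lights and hang them up

### The job

The work lights have charged. Switch the charger's power lever fully off first, then pull every light on the charging rail up out of its sprung catch and hang it upright by its handle bar on a stand hook of its own; once they all hang there, slide the rail's red contact shutter fully shut. Leave the other things on the bench where they are.

Things in the scene. Friction and masses are not known exactly. Their poses are not given: they have to be found in the camera images.
- rail: charging rail fixed to the bench, left or right of the robot. Origin: underside, below the rail line; y along the rail, -x its front. Black deck 340 mm long (y), x -100 to +50 mm, 20 mm high; on it an upright aluminium rail 12 mm thick, top 55 mm up. Docked lights straddle it, underside on the deck, axes parallel to the rail's, 115 mm apart. Feet are clear of the rail after 40 mm of straight lift.
- catch_mid (a point): nose of the middle one of three orange sprung catches, 31 mm in front of the rail line, 44 mm above the bench, one per station (rail y = -115, 0, +115 mm; a light stands within 8 mm of its station). Each reaches 4 mm over a bead on the light's front cheek and yields when the light is pulled straight up: about 5 to 10 N besides the weight, over the first 15 mm of lift.
- power (a joint): angle (rad) of the charger's power lever: 0 = on (leans to -x of its box), 1.0 = off, at its stop (leans to +x). Starts at 0 to 0.1. Stays where it is left; about 1 N at the ball moves it.
- power_tip (a point): centre of the lever's red ball (26 mm diameter), at the end of an 80 mm lever whose pivot is 22 mm above the bench.
- power_base: grey switch box, 70 (x) x 50 (y) x 25 mm, fixed to the bench. Origin: centre of its underside, below the lever's pivot; the lever swings in its x-z plane, off is towards its +x.
- shutter (a joint): travel (m) of the red contact shutter along the rail's +y: 0 to 0.008 at the start (open), 0.035 = fully shut at its stop, covering the three brass contacts on the rail's top. Stays where it is left; about 2 N moves it.
- shutter_knob (a point): centre of the top of the shutter's red knob, 64 mm above the bench, 80 mm in front of the rail line. The knob is 26 (rail x) x 18 (rail y) mm and 42 mm high; a thin arm 58 mm above the bench joins it to the shutter on the rail. Pinch it along the rail's y, or push it.
- stand: lamp stand, 4 kg, loose on the bench; may get knocked aside. Origin: centre of the underside of its 170 (x) x 240 (y) x 12 mm base; z up. Two posts at x = +55 mm carry a wooden crossbar 270 mm long (y), 186 to 206 mm up, x +47 to +63 mm. From it three steel hooks (8 mm bar) point to the stand's -x.
- hook0 (a point): where the centre of a handle bar rests in the hook at y = -115 mm of the stand (x = -8 mm, 200 mm above its underside). The hook is open to the stand's -x: a V-shaped trough along x, whose front tip ends 26 mm before this point and 14 mm above it and whose back rises as high; its lowest metal is 16 mm below this point.
- hook1 (a point): where the centre of a handle bar rests in the hook at y = 0 mm of the stand (x = -8 mm, 200 mm above its underside). The hook is open to the stand's -x: a V-shaped trough along x, whose front tip ends 26 mm before this point and 14 mm above it and whose back rises as high; its lowest metal is 16 mm below this point.
- hook2 (a point): where the centre of a handle bar rests in the hook at y = 115 mm of the stand (x = -8 mm, 200 mm above its underside). The hook is open to the stand's -x: a V-shaped trough along x, whose front tip ends 26 mm before this point and 14 mm above it and whose back rises as high; its lowest metal is 16 mm below this point.
- light_orange: cordless work light, orange head, 208 mm tall, 0.34 to 0.55 kg; absent (None) in some starts. Origin: centre of underside, z up, x to its back (white lens on the -x face), y along its handle bar. Two foot cheeks 60 mm wide (y), 42 mm high, 44 mm over both (x), a 16 mm gap between them for the rail; head 44 (x) x 80 (y) mm from 42 to 100 mm up. Handle and grip fin: see its bar point.
- light_orange_bar (a point): centre of this light's handle bar (10 mm round, along y), on its z axis, 154 mm above its underside. Window below the bar for the hook: 49 mm high, 58 mm wide (y), open along x. On the bar's middle stands a grip fin 22 (x) x 14 (y) mm, up to 46 mm above this point, capped by a 24 x 24 mm flange 8 mm thick. Pinch the fin from above along y, TCP 31 mm above this point.
- light_blue: cordless work light, blue head, 208 mm tall, 0.34 to 0.55 kg; absent (None) in some starts. Origin: centre of underside, z up, x to its back (white lens on the -x face), y along its handle bar. Two foot cheeks 60 mm wide (y), 42 mm high, 44 mm over both (x), a 16 mm gap between them for the rail; head 44 (x) x 80 (y) mm from 42 to 100 mm up. Handle and grip fin: see its bar point.
- light_blue_bar (a point): centre of this light's handle bar (10 mm round, along y), on its z axis, 154 mm above its underside. Window below the bar for the hook: 49 mm high, 58 mm wide (y), open along x. On the bar's middle stands a grip fin 22 (x) x 14 (y) mm, up to 46 mm above this point, capped by a 24 x 24 mm flange 8 mm thick. Pinch the fin from above along y, TCP 31 mm above this point.
- light_green: cordless work light, green head, 208 mm tall, 0.34 to 0.55 kg; absent (None) in some starts. Origin: centre of underside, z up, x to its back (white lens on the -x face), y along its handle bar. Two foot cheeks 60 mm wide (y), 42 mm high, 44 mm over both (x), a 16 mm gap between them for the rail; head 44 (x) x 80 (y) mm from 42 to 100 mm up. Handle and grip fin: see its bar point.
- light_green_bar (a point): centre of this light's handle bar (10 mm round, along y), on its z axis, 154 mm above its underside. Window below the bar for the hook: 49 mm high, 58 mm wide (y), open along x. On the bar's middle stands a grip fin 22 (x) x 14 (y) mm, up to 46 mm above this point, capped by a 24 x 24 mm flange 8 mm thick. Pinch the fin from above along y, TCP 31 mm above this point.
- tub: white plastic tub, 90 mm across, 70 mm high; a bystander. Origin at its underside.
- hammer: hammer lying flat; a bystander. Origin at its underside.
- can: paint can, 66 mm across, 100 mm high; a bystander. Origin at its underside.
- tape: roll of tape, 100 mm across, 45 mm high; a bystander. Origin at its underside.
- sander: cork sanding block 110 x 65 x 40 mm; a bystander. Origin at its underside.
- jar: screw jar, 70 mm across, 90 mm high; a bystander. Origin at its underside.
Mind the look-alikes: they are no part of the job. Leave any yellow look-alike of the light_blue alone.

How it is judged:
By the outcome, as a careful person would: the job done as asked, in the order asked, and still so for the second after the job is handed in, with the robot touching nothing.
Of light_orange, light_blue, light_green only 2 to 3 are there at a start; the rules pass over those that are not, and their reading is None.
At some moment in a run one of stand may be knocked a few centimetres aside while the robot is not near it.
Once in a run the grip may slacken for a moment while it holds something.
It also fails if it takes over 210 s, if anything falls off the work surface, if the arm or the gripper's body presses on something with over 40 N, if the wrist force passes 120 N, or if a joint passes its speed limit or range.

### The arm

A 7-joint arm with a two-finger parallel gripper is mounted at the origin on the work surface. World frame = base frame: x ahead of the robot, y to its left, z up, the work surface at z = 0. Lengths are in m, angles in degrees, forces in N, time in s.
With the tool pointing down it reaches from about 0.4 to 0.875 m from the base axis. Payload 4.4 kg.
Tool frame: the origin (TCP) lies between the finger pads, 19 mm behind the fingertips; this is the grasp point; z points along the fingers, y is the line along which they close (so a half turn about z gives the same grasp; the last joint's range is limited). The gripper opens to 85 mm and grips with 20 to 120 N. Pads are 22 mm wide; open, the fingers measure 114 mm over their backs; the gripper's body (76 mm by 85 mm) begins 54 mm behind the grasp point. The pads swing forward as they close: fully open they stand 13 mm farther back than shut.
Start: joints at [66.704, 36.005, 2.206, 86.941, -1.547, 57.084, -1.146], TCP at [0.217, -0.613, 0.25] pointing down, gripper open.
Joint ranges: [-175.42, 175.42], [-21.48, 121.26], [-71.46, 75.88], [10.55, 141.38], [-63.04, 243.04], [13.31, 113.54], [-168.57, 168.57]. Speed limits (degrees/s): [147.25, 147.25, 180, 180, 180, 180, 180].

### API

Orientations are given as [roll, pitch, yaw] about the fixed x, y, z axes, in that order (R = Rz(yaw) Ry(pitch) Rx(roll)).
In Python, from station import arm, get_obs, cams, ticket gives the robot as it stands. Calls block until the motion is done:
- arm.move_pose(position, orientation): joint-space move of the TCP to a pose.
- arm.move_straight(position, max_speed=0.15, rot=None, f_stop=None): straight line of the TCP; rot=None keeps the orientation; max_speed is the mean speed in m/s. With f_stop (N) it stops when the force on the tool has changed by that much, and returns True; else False.
- arm.set_joints(angles): joint-space move.
- arm.grip(opening): opening from 0.0 (shut) to 1.0 (fully open); the grip force is fixed at half the most; returns when the fingers have stopped.
- arm.sleep(seconds).
- arm.solve_ik(position, orientation): joint angles nearest the present ones, or None.
- get_obs(): the state.
- cams.snapshot(name): name is "side" or "top" or "wrist"; returns a dict with "image" (480x640x3 uint8, blue, green, red), "depth" (480x640 float32, m along the optical axis (not along the pixel's ray), 0 where there is no reading), "intrinsics" (3x3 intrinsics, pixels), "T" (4x4, takes a point from camera to world coordinates); the wrist camera has in their place "tool_from_camera" (4x4, takes a point from camera to tool coordinates, whose origin is the TCP and whose axes are the flange's). Camera axes: x right, y down, z forward; pixel columns grow to the right and rows downward; lengths in m; the calibration is good to about 2 mm. A picture is of the moment at which its call begins: read the wrist's pose just before it.
A pose or a line that the arm cannot do raises arm.PlanningError and nothing moves.
- ticket.sign_off(): hands the job in; it is judged then, once.
The state is a dict: "clock": time; "joint_positions": joint angles; "qvel": joint speeds; "joint_torque": joint torques, N m; "eef_pos": TCP position; "tool_rot": TCP orientation; "force": force on the tool from outside, world axes, zero at the start; "moment": the same for the moment, N m; "width": opening from 0.0 (shut) to 1.0 (fully open); "gripper_force": force on a finger pad.
Only numpy, scipy, OpenCV 4.12 (cv2) and the standard library are available. Lean on these libraries where they do the work, as an engineer would, in place of code of your own. Each camera call takes 0.05 s, during which the arm holds its last target. There are 200 camera calls.

## Working session

There is one attempt and no reset: what is moved stays moved. The work goes in short steps, each a Python script; the robot and the scene stay as the last script left them, time stands still between calls to the robot, and variables do not carry over. Pictures are saved under pics/ and viewed, at most 14 in all, crops included, and the job is handed in when it is done.

```bash
ls; mkdir -p pics; python3 - <<'E'
from station import arm,get_obs,cams
import cv2,numpy as np,pickle
o=get_obs();print({k:o[k] for k in('clock','eef_pos','tool_rot','width','force')})
d={}
for n in('top','side'):
    s=cams.snapshot(n);d[n]=s;cv2.imwrite(f'pics/{n}0.png',s['image']);print(n,s['intrinsics'].round(1).tolist(),s['T'].round(3).tolist())
pickle.dump(d,open('s0.pkl','wb'))
E
```

```text
pics
{'clock': 0.0, 'eef_pos': array([ 0.21706942, -0.61204313,  0.24906538]), 'tool_rot': array([-1.79889098e+02,  2.39164183e-03,  1.95248978e+01]), 'width': 0.998578559922175, 'force': array([ 0.13082017, -0.62852298,  0.27490486])}
top [[519.6, 0.0, 322.3], [0.0, 519.6, 245.0], [0.0, 0.0, 1.0]] [[0.02, -0.98, 0.198, 0.279], [-1.0, -0.023, -0.01, 0.028], [0.015, -0.198, -0.98, 1.758], [0.0, 0.0, 0.0, 1.0]]
side [[436.5, 0.0, 322.4], [0.0, 436.5, 226.5], [0.0, 0.0, 1.0]] [[-0.85, -0.383, 0.361, 0.134], [-0.526, 0.609, -0.594, 0.815], [0.008, -0.695, -0.719, 1.077], [0.0, 0.0, 0.0, 1.0]]
```

View pics/top0.png

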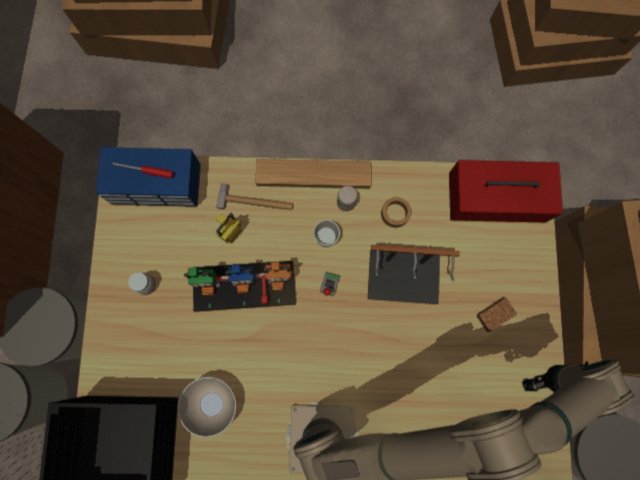

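View pics/side0.png

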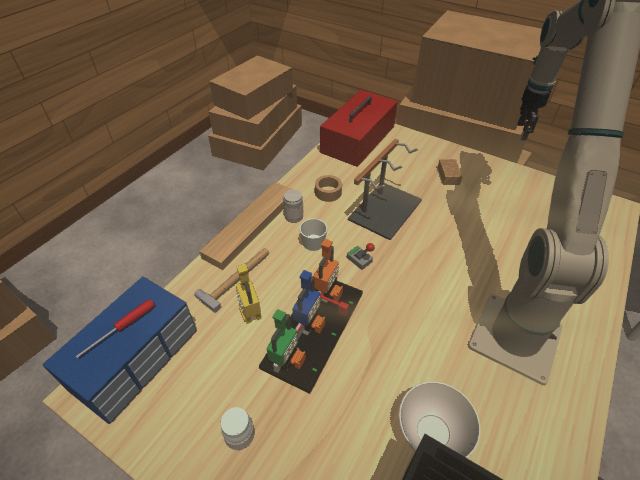

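The top view shows the deck around (245,286) with green, blue and orange lights at (203,278), (241,277) and (278,274). The knob is at (264,297), the switch box at (330,284), and the stand base at (404,277) with its hooks pointing down the image, which is world -x. A yellow look-alike stands at (229,228). Next I'll measure these coarsely.

```bash
cat > h.py <<'E'
import cv2,numpy as np,pickle
from scipy.spatial.transform import Rotation as R
def worldT(s,obs=None):
    if 'T' in s: return s['T']
    T=np.eye(4);T[:3,:3]=R.from_euler('xyz',obs['tool_rot'],degrees=True).as_matrix();T[:3,3]=obs['eef_pos']
    return T@s['tool_from_camera']
def cast(px,K,T,z):
    px=np.atleast_2d(np.asarray(px,float))
    r=np.c_[(px[:,0]-K[0,2])/K[0,0],(px[:,1]-K[1,2])/K[1,1],np.ones(len(px))]@T[:3,:3].T
    return T[:3,3]+r*((z-T[2,3])/r[:,2])[:,None]
def cloud(s,T):
    K=s['intrinsics'];v,u=np.mgrid[:480,:640];d=s['depth']
    P=np.stack([(u-K[0,2])/K[0,0]*d,(v-K[1,2])/K[1,1]*d,d],-1)@T[:3,:3].T+T[:3,3]
    P[d==0]=np.nan
    return P
def proj(P,K,T):
    q=(np.atleast_2d(P)-T[:3,3])@T[:3,:3]
    return (q@K.T)[:,:2]/q[:,2:]
def hsv(s): return cv2.cvtColor(s['image'],cv2.COLOR_BGR2HSV)
def mask(s,hlo,hhi,smin=130,vmin=50):
    h=hsv(s);H=h[...,0].astype(int)
    hm=(H>=hlo)&(H<=hhi) if hlo<=hhi else (H>=hlo)|(H<=hhi)
    return hm&(h[...,1]>=smin)&(h[...,2]>=vmin)
E
python3 - <<'E'
from h import *
d=pickle.load(open('s0.pkl','rb'))
s=d['top'];T=s['T'];K=s['intrinsics'];P=cloud(s,T);Z=P[...,2]
v,u=np.mgrid[:480,:640];V=hsv(s)[...,2]
def roi(a,b,c,e): return (u>=a)&(u<=c)&(v>=b)&(v<=e)
# deck & stand base by darkness
for n,r,z in(('deck',(185,255,300,318),.02),('base',(360,240,450,308),.012)):
    m=((V<60)&roi(*r)).astype(np.uint8);m=cv2.morphologyEx(m,cv2.MORPH_OPEN,np.ones((3,3)))
    c=max(cv2.findContours(m,0,2)[0],key=cv2.contourArea)
    q=cast(cv2.boxPoints(cv2.minAreaRect(c)),K,T,z)[:,:2];print(n,q.round(3).tolist(),q.mean(0).round(3),np.linalg.norm(q-np.roll(q,1,0),axis=1).round(3))
    mm=roi(*r)&(Z>z-.006)&(Z<z+.006);print('  depthpts',np.nanmedian(P[mm],0).round(3),mm.sum())
m=roi(360,235,470,262)&(Z>.195)&(Z<.215);q=P[m][:,:2].astype(np.float32);b=cv2.boxPoints(cv2.minAreaRect(q));print('bar',b.round(3).tolist(),b.mean(0).round(3),m.sum())
for n,h,r in(('orange',(5,15),(265,258,295,292)),('blue',(105,125),(225,258,258,292)),('green',(60,85),(185,262,218,298)),('red',(172,4),(258,275,270,305)),('ball',(172,4),(318,285,335,300))):
    m=mask(s,*h)&roi(*r);p=P[m];t=p[:,2]>np.nanpercentile(p[:,2],80)-.004;print(n,m.sum(),'cen px',u[m].mean().round(1),v[m].mean().round(1),'z80',np.nanpercentile(p[:,2],[10,50,80,95]).round(3),np.nanmean(p[t],0).round(3))
E
```

```text
deck [[0.547, 0.448], [0.563, 0.219], [0.414, 0.205], [0.399, 0.431]] [0.481 0.326] [0.149 0.23  0.15  0.226]
  depthpts [0.456 0.277 0.02 ] 2207
base [[0.454, -0.144], [0.62, -0.156], [0.608, -0.396], [0.442, -0.38]] [ 0.531 -0.269] [0.236 0.167 0.24  0.167]
  depthpts [ 0.519 -0.27   0.012] 2865
bar [[0.5419999957084656, -0.1379999965429306], [0.5490000247955322, -0.40799999237060547], [0.6039999723434448, -0.4059999883174896], [0.597000002861023, -0.13600000739097595]] [ 0.573 -0.272] 571
orange 447 cen px 277.3 274.1 z80 [0.041 0.119 0.169 0.229] [0.52  0.151 0.217]
blue 257 cen px 239.1 273.8 z80 [0.115 0.121 0.226 0.231] [0.511 0.268 0.228]
green 228 cen px 198.5 276.6 z80 [0.115 0.122 0.225 0.23 ] [0.499 0.395 0.228]
red 132 cen px 263.4 290.9 z80 [0.018 0.06  0.065 0.067] [0.457 0.198 0.065]
ball 41 cen px 326.7 291.1 z80 [0.098 0.103 0.108 0.111] [ 0.462 -0.007  0.108]
```

```bash
python3 - <<'E'
from h import *
from station import arm,get_obs,cams
d={}
def look(n,p,yaw):
    arm.move_pose(p,[180,0,yaw]);arm.sleep(.3);o=get_obs();s=cams.snapshot('wrist');d[n]=(s,o);cv2.imwrite(f'pics/w_{n}.png',s['image']);print(n,o['clock'],o['eef_pos'].round(3),o['tool_rot'].round(2))
arm.move_straight([.25,-.6,.42])
look('stand',[.48,-.27,.45],-3)
look('power',[.45,0,.35],0)
look('rail',[.45,.27,.47],4)
print(s['tool_from_camera'].round(3).tolist() if 0 else d['rail'][0]['tool_from_camera'].round(3).tolist(),d['rail'][0]['intrinsics'].round(1).tolist())
pickle.dump(d,open('s1.pkl','wb'))
im=[d[k][0]['image'] for k in('stand','power','rail')]
cv2.imwrite('pics/m1.png',cv2.resize(np.vstack([np.hstack(im[:2]),np.hstack([im[2],im[2]*0])]),(800,600),interpolation=cv2.INTER_AREA))
E
```

```text
stand 3.2 [ 0.48  -0.271  0.45 ] [ 1.80e+02  1.00e-02 -3.07e+00]
power 4.6667 [ 0.45  -0.001  0.35 ] [ 1.7999e+02 -2.0000e-02 -9.0000e-02]
rail 6.15 [0.45  0.269 0.47 ] [1.7998e+02 2.0000e-02 3.9100e+00]
[[-0.001, -0.954, -0.301, 0.076], [1.0, -0.001, -0.0, 0.0], [-0.0, -0.301, 0.954, -0.125], [0.0, 0.0, 0.0, 1.0]] [[393.9, 0.0, 320.7], [0.0, 393.9, 239.2], [0.0, 0.0, 1.0]]
```

View pics/m1.png

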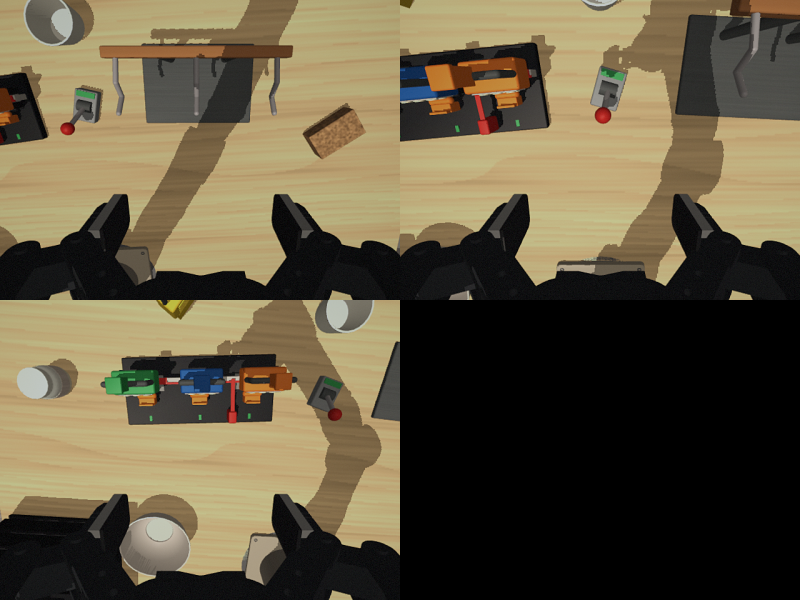

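The rail picture shows three lights with their flanges at about (430,85)·, green, blue and orange from left to right, and the red knob near the deck's front. The power picture shows the red ball at full-resolution (404,230) with the box behind it. The stand picture shows the crossbar and three hooks pointing toward the robot. Next I'll refine these positions.

```bash
cat > meas.py <<'E'
from h import *
def flanges(s,o,zt=.228,tol=.006):
    T=worldT(s,o);P=cloud(s,T);out={}
    for n,h in(('orange',(5,15)),('blue',(105,125)),('green',(60,85))):
        m=mask(s,*h,smin=110,vmin=30)&(abs(P[...,2]-zt)<tol)
        if m.sum()<30: continue
        q=P[m];k,l,st,_=cv2.connectedComponentsWithStats(m.astype(np.uint8));i=1+st[1:,4].argmax();q=P[l==i]
        r=cv2.minAreaRect(q[:,:2].astype(np.float32));px=np.argwhere(l==i).mean(0)[::-1]
        out[n]=dict(mean=q.mean(0).round(4),rect=np.round(r[0],4),size=np.round(r[1],4),ang=round(r[2],1),cast=cast(px,s['intrinsics'],T,zt)[0].round(4),n=len(q))
    return out
E
python3 - <<'E'
from meas import *
d=pickle.load(open('s1.pkl','rb'))
s,o=d['rail'];
for k,x in flanges(s,o).items():print(k,x)
T=worldT(s,o);K=s['intrinsics'];P=cloud(s,T)
m=mask(s,174,4)&(abs(P[...,2]-.064)<.008)&(P[...,1]>.05);k,l,st,c=cv2.connectedComponentsWithStats(m.astype(np.uint8));q=P[m]
print('red pts',m.sum(),q.min(0).round(4),q.max(0).round(4))
kn=q[q[:,0]<q[:,0].min()+.024];r=cv2.minAreaRect(kn[:,:2].astype(np.float32));print('knob',kn.mean(0).round(4),r)
# deck: black low pts
mk=(hsv(s)[...,2]<70)&(abs(P[...,2]-.02)<.006)&(P[...,0]>.35);q=P[mk][:,:2].astype(np.float32);k,l,st,c=cv2.connectedComponentsWithStats(mk.astype(np.uint8))
r=cv2.minAreaRect(q);b=cv2.boxPoints(r);print('deck',r,b.round(4).tolist())
s,o=d['power'];T=worldT(s,o);K=s['intrinsics'];P=cloud(s,T)
m=mask(s,174,4)&(abs(P[...,1])<.06)&(P[...,2]>.06);q=P[m];print('ball',len(q),q.mean(0).round(4),q.min(0).round(4),q.max(0).round(4))
A=np.c_[2*q,np.ones(len(q))];x=np.linalg.lstsq(A,(q**2).sum(1),rcond=None)[0];print('sphere',x[:3].round(4),np.sqrt(x[3]+x[:3]@x[:3]).round(4))
m=(abs(P[...,1])<.07)&(abs(P[...,2]-.025)<.004)&(P[...,0]>.42)&(P[...,0]<.58)&(hsv(s)[...,2]>0)
k,l,st,c=cv2.connectedComponentsWithStats(m.astype(np.uint8));i=1+st[1:,4].argmax();q=P[l==i];r=cv2.minAreaRect(q[:,:2].astype(np.float32));print('box',len(q),r,q[:,2].mean())
s,o=d['stand'];T=worldT(s,o);K=s['intrinsics'];P=cloud(s,T)
m=(abs(P[...,2]-.206)<.004)&(P[...,1]<0);q=P[m];h=hsv(s)[m]
w=q[(h[:,1]>90)];r=cv2.minAreaRect(w[:,:2].astype(np.float32));print('bar',len(w),r,cv2.boxPoints(r).round(4).tolist())
m=(P[...,2]>.17)&(P[...,2]<.23)&(P[...,0]>.43)&(P[...,1]<0)&(hsv(s)[...,1]<90)
k,l,st,c=cv2.connectedComponentsWithStats(m.astype(np.uint8))
for i in range(1,k):
    if st[i,4]>60:q=P[l==i];t=q[q[:,0]<q[:,0].min()+.008];print('hook',st[i,4],q.min(0).round(4),q.max(0).round(4),'tip',t.mean(0).round(4),'y,z by x',[(round(a,3),*np.median(q[abs(q[:,0]-a)<.003],0)[1:].round(4)) for a in np.arange(q[:,0].min()+.003,q[:,0].max(),.012)])
m=(abs(P[...,2]-.012)<.004)&(P[...,0]>.4)&(hsv(s)[...,2]<110)&(P[...,1]<-.1);k,l,st,c=cv2.connectedComponentsWithStats(m.astype(np.uint8));i=1+st[1:,4].argmax();q=P[l==i];r=cv2.minAreaRect(q[:,:2].astype(np.float32));print('base',r)
E
```

```text
orange {'mean': array([0.5215, 0.1554, 0.2285]), 'rect': array([0.5212, 0.1546]), 'size': array([0.0236, 0.0242]), 'ang': 4.1, 'cast': array([0.5215, 0.1552, 0.228 ]), 'n': 762}
blue {'mean': array([0.5109, 0.2715, 0.2287]), 'rect': array([0.5106, 0.2717]), 'size': array([0.0236, 0.0234]), 'ang': 4.0, 'cast': array([0.5109, 0.2715, 0.228 ]), 'n': 718}
green {'mean': array([0.4996, 0.3972, 0.2286]), 'rect': array([0.4994, 0.3984]), 'size': array([0.0237, 0.0243]), 'ang': 4.3, 'cast': array([0.4996, 0.3974, 0.228 ]), 'n': 722}
red pts 806 [0.4256 0.1893 0.0565] [0.5176 0.3599 0.0682]
knob [0.4381 0.1994 0.0645] ((0.43785062432289124, 0.1987297385931015), (0.024703973904252052, 0.018056491389870644), 5.6311869621276855)
deck ((0.5446677207946777, 0.14168062806129456), (0.2428339719772339, 0.6123382449150085), 4.981359958648682) [[0.3971000015735626, 0.43619999289512634], [0.450300008058548, -0.17389999330043793], [0.6922000050544739, -0.15279999375343323], [0.6389999985694885, 0.45719999074935913]]
ball 513 [ 0.4645 -0.0046  0.103 ] [ 0.4516 -0.0167  0.0799] [0.4751 0.0074 0.1082]
spher
[... 1463 characters left out ...]
float64(0.571), np.float64(-0.2689), np.float64(0.2064))]
hook 816 [ 0.4896 -0.3874  0.1896] [ 0.5697 -0.3761  0.2162] tip [ 0.494  -0.3795  0.213 ] y,z by x [(np.float64(0.493), np.float64(-0.3793), np.float64(0.2138)), (np.float64(0.505), np.float64(-0.3798), np.float64(0.2037)), (np.float64(0.517), np.float64(-0.3801), np.float64(0.1958)), (np.float64(0.529), np.float64(-0.3808), np.float64(0.2074)), (np.float64(0.541), np.float64(-0.382), np.float64(0.213)), (np.float64(0.553), np.float64(-0.3824), np.float64(0.21)), (np.float64(0.565), np.float64(-0.3829), np.float64(0.2068))]
base ((0.5137450695037842, -0.2668203115463257), (0.23903889954090118, 0.13925206661224365), 86.89508056640625)
```

Everything matches the given sizes:

| Item | Measured | Check |
|---|---|---|
| Flange tops | 24×24 mm at z = 0.228 | As specified |
| Lights | spaced about 115–125 mm, yaw 4° | As specified |
| Switch box | yaw −16° | 50×70 mm, as specified |
| Ball | 36 mm to −x | Power angle ≈ 0.03 |
| Stand | yaw −2.8° | Hook spacing 114 mm |

The lever goes first.

```bash
cat >> h.py <<'E'
def ball(s,o):
    T=worldT(s,o);P=cloud(s,T);m=mask(s,174,4)&(abs(P[...,1])<.08)&(P[...,2]>.06)&(P[...,2]<.12)&(P[...,0]>.4)&(P[...,0]<.6);q=P[m]
    x=np.linalg.lstsq(np.c_[2*q,np.ones(len(q))],(q**2).sum(1),rcond=None)[0]
    c=x[:3];dx=(c[:2]-[.4977,-.0143])@[.962,-.274];return c.round(4),np.sqrt(x[3]+c@c).round(4),'power',np.arctan2(dx,c[2]-.022)+.5
E
python3 - <<'E'
from h import *
from station import arm,get_obs,cams
c=np.array([.4977,-.0143]);ex=np.array([np.cos(np.radians(-15.9)),np.sin(np.radians(-15.9))])
p=lambda d,z:[*(c+d*ex),z]
ori=[180,0,-15.9]
print(arm.solve_ik(p(-.085,.094),ori) is not None,arm.solve_ik(p(.02,.094),ori) is not None)
arm.grip(0.0)
try:
    arm.move_pose(p(-.085,.3),ori);arm.move_straight(p(-.085,.094))
    print('early contact',arm.move_straight(p(-.01,.094),.08,f_stop=15),get_obs()['force'])
    print('stop',arm.move_straight(p(.024,.094),.04,f_stop=7),get_obs()['force'],get_obs()['eef_pos'],(get_obs()['eef_pos'][:2]-c)@ex)
    arm.move_straight(p(-.03,.094));arm.move_straight(p(-.03,.35))
    arm.move_straight([.45,0,.35],rot=[180,0,0]);arm.sleep(.2);o=get_obs();s=cams.snapshot('wrist');print(ball(s,o),o['clock'])
    cv2.imwrite('pics/w2.png',s['image'])
except arm.PlanningError as e: print('PE',e,get_obs()['eef_pos'])
E
```

```text
True True
early contact False [ 0.08430882 -0.18469257  0.13838621]
stop True [-1.0443803   0.85500366  2.45245839] [ 0.51209908 -0.01864412  0.09338851] 0.015038304982806996
(array([ 0.5346, -0.0247,  0.0939]), np.float64(0.0123), 'power', np.float64(0.990091935810959)) 14.3583
```

The lever is at its stop: the ball reads power ≈ 0.99 and contact came where expected. Next is the orange light, to the far hook. I'll re-measure that hook just before hanging.

```bash
cat > job.py <<'E'
from meas import *
from station import arm,get_obs,cams
def hooks(s,o):
    T=worldT(s,o);P=cloud(s,T)
    m=(P[...,2]>.17)&(P[...,2]<.23)&(P[...,0]>.4)&(P[...,0]<.65)&(P[...,1]<-.05)&(hsv(s)[...,1]<90)
    k,l,st,c=cv2.connectedComponentsWithStats(m.astype(np.uint8));out=[]
    for i in range(1,k):
        if st[i,4]<150: continue
        q=P[l==i];x0=np.percentile(q[:,0],.5);f=q[q[:,0]<x0+.06];a=np.polyfit(f[:,0],f[:,1],1)
        q2=q[abs(q[:,1]-np.polyval(a,q[:,0]))<.01]
        x0=q2[:,0].min();f=q2[q2[:,0]<x0+.06];a=np.polyfit(f[:,0],f[:,1],1)
        xv=x0+.026
        v=f[np.abs(f[:,0]-xv)<.008];zmin=v[v[:,2]<np.percentile(v[:,2],15),0].mean() if len(v) else np.nan
        out.append(dict(rest=np.array([xv,np.polyval(a,xv)]).round(4),yaw=round(float(np.degrees(np.arctan(a[0]))),1),vx=round(float(zmin),4),tipz=f[f[:,0]<x0+.008][:,2].mean().round(4),n=int(st[i,4])))
    return out
def snap(name=None):
    arm.sleep(.25);o=get_obs();s=cams.snapshot('wrist')
    if name: cv2.imwrite(f'pics/{name}.png',s['image'])
    return s,o
def state(t):
    o=get_obs();print(t,'t',round(o['clock'],1),'w',round(o['width'],3),'gf',np.round(o['gripper_force'],1),'F',o['force'].round(1),'p',o['eef_pos'].round(4))
def pick(xy,yaw):
    ori=[180,0,yaw]
    arm.grip(.6);arm.move_pose([*xy,.32],ori);arm.move_straight([*xy,.205],.1);arm.grip(0);state('gripped')
    arm.move_straight([*xy,.240],.05);state('lift1');arm.move_straight([*xy,.435],.15);state('lift2')
E
python3 - <<'E'
from job import *
pick([.5213,.155],4.2)
arm.move_straight([.446,-.38,.435],.25,rot=[180,0,-2.8]);state('over')
s,o=snap('pre_o');[print(h) for h in hooks(s,o)]
E
```

```text
gripped t 17.4 w 0.266 gf 58.3 F [-0.9 -0.7  4.1] p [0.5217 0.1549 0.2056]
lift1 t 18.2 w 0.264 gf 59.2 F [-0.7  0.3 -3.6] p [0.5211 0.1549 0.24  ]
lift2 t 19.6 w 0.263 gf 59.2 F [-0.6  0.2 -4.9] p [0.5209 0.1548 0.4341]
over t 22.0 w 0.267 gf 59.2 F [-0.2  0.9 -4.4] p [ 0.4466 -0.3788  0.4351]
{'rest': array([ 0.5268, -0.1537]), 'yaw': -2.8, 'vx': 0.5262, 'tipz': np.float64(0.2125), 'n': 1190}
{'rest': array([ 0.5211, -0.2678]), 'yaw': -2.7, 'vx': 0.5205, 'tipz': np.float64(0.2129), 'n': 999}
{'rest': array([ 0.5156, -0.3816]), 'yaw': -2.6, 'vx': 0.5147, 'tipz': np.float64(0.2129), 'n': 912}
```

View pics/pre_o.png

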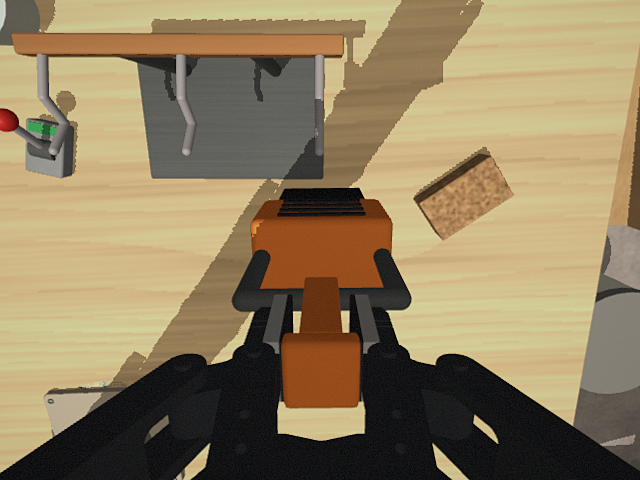

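The orange light is held in the window view (flange at (320,370)) and its handle is level. The hooks are unmoved, with the target hook tip at (319,150).

```bash
cat >> job.py <<'E'
def hang(rest,yaw,check=True):
    c,sn=np.cos(np.radians(yaw)),np.sin(np.radians(yaw));ex=np.array([c,sn]);ori=[180,0,yaw]
    rest=np.array(rest);off=np.zeros(3)
    s,o=snap();f=flanges(s,o,zt=o['eef_pos'][2]+.023,tol=.012)
    for n,x in f.items():
        if np.linalg.norm(x['mean'][:2]-o['eef_pos'][:2])<.04: off=np.r_[x['rect'],x['mean'][2]]-o['eef_pos']-[0,0,.023];print('held',n,'offset',off.round(4),x['size'],x['ang'],x['n'])
    if np.linalg.norm(off)>.012: print('offset large, stop');return False
    q=rest-np.r_[off[:2]]*(np.linalg.norm(off[:2])>.003); dz=-off[2] if abs(off[2])>.003 else 0
    pre=q-.07*ex
    arm.move_straight([*pre,.435],.2,rot=ori)
    arm.move_straight([*pre,.262+dz],.12);state('pre')
    if arm.move_straight([*q,.262+dz],.06,f_stop=8): state('BUMP');return False
    state('over hook')
    print('seat',arm.move_straight([*q,.229+dz],.03,f_stop=3.5));state('seated');return True
def release():
    p=get_obs()['eef_pos'];arm.grip(.55);state('open');arm.move_straight([p[0],p[1],.40],.12);state('up')
E
python3 - <<'E'
from job import *
if hang([.5153,-.381],-2.8): 
    cv2.imwrite('pics/seat_o.png',snap()[0]['image'])
E
```

```text
held orange offset [ 0.0007 -0.0002 -0.0008] [0.0248 0.0247] 88.1 6086
pre t 24.4 w 0.266 gf 59.2 F [-0.   0.5 -4.7] p [ 0.4458 -0.3779  0.2627]
over hook t 25.7 w 0.262 gf 59.2 F [ 0.  -0.2 -3.8] p [ 0.5147 -0.3812  0.262 ]
seat True
seated t 26.6 w 0.265 gf 59.1 F [ 0.1 -1.1  2.7] p [ 0.5148 -0.3808  0.2344]
```

```bash
python3 - <<'E'
from job import *
release()
s,o=snap();print(flanges(s,o,zt=.254,tol=.012))
arm.move_pose([.45,.2,.435],[180,0,4.2]);s,o=snap();f=flanges(s,o);[print(k,x) for k,x in f.items()];print(ball(s,o))
x=f['blue']['rect']
pick(x,4.2)
arm.move_straight([.452,-.267,.435],.25,rot=[180,0,-2.8])
s,o=snap('pre_b');[print(h) for h in hooks(s,o)];print({k:(x['mean'],x['ang']) for k,x in flanges(s,o,zt=.254,tol=.012).items()})
E
```

```text
open t 27.2 w 0.549 gf 0.0 F [ 0.5  0.6 -0.7] p [ 0.5137 -0.3798  0.2327]
up t 28.8 w 0.55 gf 0.0 F [-0.1  0.3  0.1] p [ 0.5144 -0.3806  0.3992]
{'orange': {'mean': array([ 0.5162, -0.3807,  0.2573]), 'rect': array([ 0.515 , -0.3807]), 'size': array([0.024 , 0.0241]), 'ang': 88.2, 'cast': array([ 0.5153, -0.3806,  0.254 ]), 'n': 1161}}
blue {'mean': array([0.511 , 0.2706, 0.2286]), 'rect': array([0.5107, 0.2711]), 'size': array([0.0236, 0.0242]), 'ang': 4.1, 'cast': array([0.511 , 0.2707, 0.228 ]), 'n': 924}
green {'mean': array([0.4997, 0.3965, 0.2285]), 'rect': array([0.4994, 0.3973]), 'size': array([0.0225, 0.0242]), 'ang': 5.5, 'cast': array([0.4997, 0.3968, 0.228 ]), 'n': 905}
(array([ 0.5344, -0.0243,  0.0941]), np.float64(0.0122), 'power', np.float64(0.9852422444812374))
gripped t 34.0 w 0.272 gf 58.3 F [-0.6 -0.2  4.9] p [0.511  0.2713 0.2056]
lift1 t 34.8 w 0.264 gf 59.2 F [-0.7 -0.3 -2.9] p [0.5106 0.271  0.24  ]
lift2 t 36.3 w 0.265 gf 59.2 F [-0.4  1.  -3.8] p [0.5103 0.2708 0.434 ]
{'rest': array([ 0.5273, -0.153 ]), 'yaw': -2.9, 'vx': 0.5267, 'tipz': np.float64(0.2129), 'n': 996}
{'rest': array([ 0.5208, -0.2668]), 'yaw': -2.6, 'vx': 0.5208, 'tipz': np.float64(0.213), 'n': 996}
{'rest': array([ 0.5523, -0.3824]), 'yaw': -3.1, 'vx': 0.5558, 'tipz': np.float64(0.2089), 'n': 558}
{'rest': array([ 0.5373, -0.3371]), 'yaw': 40.3, 'vx': nan, 'tipz': np.float64(0.2083), 'n': 454}
{'orange': (array([ 0.5156, -0.3786,  0.2575]), 87.2)}
```

View pics/pre_b.png

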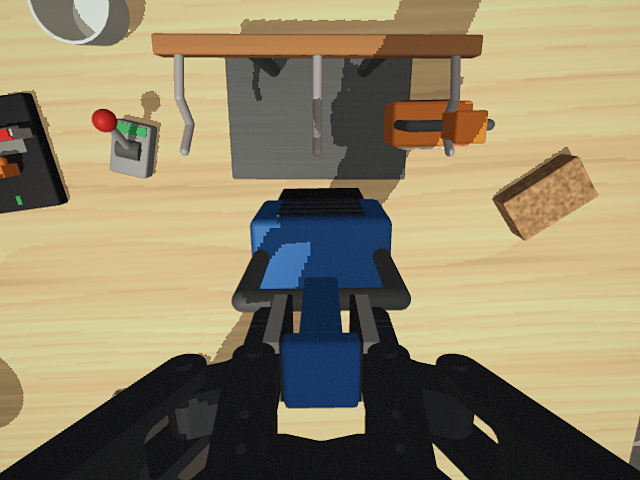

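Orange hangs on the far hook (flange at (465,125)). Blue is held and the stand is unmoved. I'll hang blue, then pick green.

```bash
python3 - <<'E'
from job import *
if not hang([.5208,-.267],-2.8): raise SystemExit
release()
arm.move_pose([.45,.3,.435],[180,0,4.2]);s,o=snap();f=flanges(s,o);[print(k,x) for k,x in f.items()]
pick(f['green']['rect'],4.2)
arm.move_straight([.457,-.153,.435],.25,rot=[180,0,-2.8]);state('over')
s,o=snap('pre_g');[print(h) for h in hooks(s,o)];print({k:(x['mean'],x['ang']) for k,x in flanges(s,o,zt=.254,tol=.012).items()})
E
```

```text
held blue offset [ 0.0006 -0.0001 -0.0008] [0.0248 0.0246] 88.7 5976
pre t 41.0 w 0.266 gf 59.2 F [-0.5 -0.1 -2.2] p [ 0.4513 -0.2638  0.2626]
over hook t 42.4 w 0.263 gf 59.2 F [-0.6 -0.2 -3.8] p [ 0.5203 -0.2671  0.262 ]
seat True
seated t 43.2 w 0.266 gf 59.2 F [0.4 0.3 1.5] p [ 0.5207 -0.2669  0.2345]
open t 43.6 w 0.549 gf 0.0 F [-0.3 -0.5 -0.1] p [ 0.5195 -0.2665  0.2335]
up t 45.1 w 0.548 gf 0.0 F [ 0.8  0.8 -0.8] p [ 0.5203 -0.2668  0.3992]
green {'mean': array([0.4998, 0.3975, 0.2286]), 'rect': array([0.4997, 0.3983]), 'size': array([0.0229, 0.024 ]), 'ang': 5.1, 'cast': array([0.4997, 0.3976, 0.228 ]), 'n': 855}
gripped t 50.0 w 0.265 gf 58.3 F [-0.5 -0.2  2.9] p [0.5    0.3987 0.2057]
lift1 t 50.9 w 0.262 gf 59.3 F [-0.3 -0.7 -5. ] p [0.4996 0.3981 0.24  ]
lift2 t 52.3 w 0.267 gf 59.3 F [-0.  -0.8 -4.3] p [0.4995 0.3979 0.434 ]
over t 54.7 w 0.269 gf 59.3 F [-0.2  0.2 -5. ] p [ 0.4572 -0.1519  0.4351]
{'rest': array([ 0.5322, -0.1249]), 'yaw': -2.9, 'vx': 0.5312, 'tipz': np.float64(0.2132), 'n': 939}
{'rest': array([ 0.5658, -0.2404]), 'yaw': -2.9, 'vx': 0.5692, 'tipz': np.float64(0.2105), 'n': 526}
{'rest': array([ 0.5586, -0.3546]), 'yaw': -3.2, 'vx': 0.5627, 'tipz': np.float64(0.2085), 'n': 617}
{'rest': array([ 0.543 , -0.3119]), 'yaw': 38.8, 'vx': nan, 'tipz': np.float64(0.2023), 'n': 489}
{'rest': array([ 0.5465, -0.261 ]), 'yaw': 12.7, 'vx': nan, 'tipz': np.float64(0.2133), 'n': 293}
{'rest': array([ 0.5479, -0.2082]), 'yaw': 18.3, 'vx': nan, 'tipz': np.float64(0.2044), 'n': 353}
{'rest': array([ 0.5208, -0.3501]), 'yaw': 5.4, 'vx': nan, 'tipz': np.float64(0.2126), 'n': 178}
{'orange': (array([ 0.5216, -0.3395,  0.2549]), 88.1), 'blue': (array([ 0.5267, -0.2303,  0.2572]), 87.6)}
```

View pics/pre_g.png

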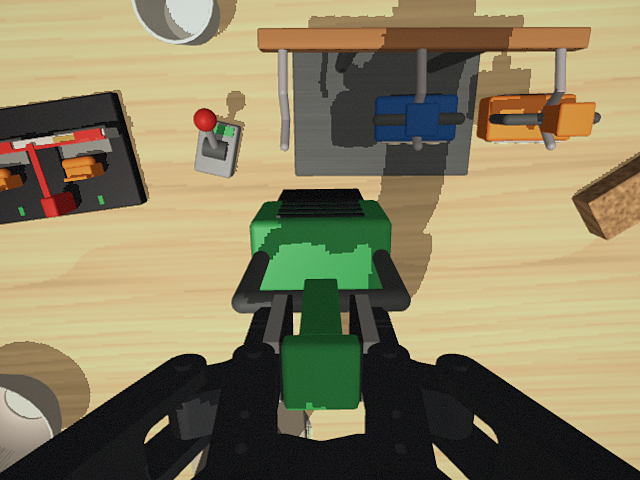

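The stand has been knocked about 28 mm toward +y. Hook 2 is now at (0.532,−0.125), with its tip at pixel (284,147), and orange looks tilted (flange at (575,118)). I'll hang green at the new hook position, then check the other two.

```bash
python3 - <<'E'
from job import *
c=[.5319,-.1249]
arm.move_straight([.462,-.1249,.435],.2);s,o=snap();h=min(hooks(s,o),key=lambda h:np.linalg.norm(h['rest']-c));print(h)
if not hang((h['rest']+[h['vx'],h['rest'][1]])/2,-2.8): raise SystemExit
release()
arm.move_straight([.44,-.24,.44],.2,rot=[180,0,-2.8])
for i in(1,2):
    s,o=snap('hung'+str(i));print(o['clock'],{k:(x['mean'],x['rect'],x['size']) for k,x in flanges(s,o,zt=.254,tol=.015).items()})
P=cloud(s,worldT(s,o))
for n,hh in(('orange',(5,15)),('blue',(105,125)),('green',(60,85))):
    m=mask(s,*hh,smin=110,vmin=30)&(abs(P[...,2]-.146)<.02)&(P[...,0]>.4)&(P[...,1]<-.05);q=P[m];a=np.polyfit(q[:,1],q[:,2],1);print(n,'head',len(q),q.mean(0).round(4),q.min(0).round(3),q.max(0).round(3),'tilt',np.degrees(np.arctan(a[0])).round(1))
E
```

```text
{'rest': array([ 0.5323, -0.1245]), 'yaw': -2.6, 'vx': 0.5313, 'tipz': np.float64(0.2127), 'n': 906}
held green offset [ 0.0002 -0.0002 -0.0008] [0.0242 0.0245] 87.7 5978
pre t 57.7 w 0.263 gf 59.9 F [ 0.4 -0.3 -5.3] p [ 0.4624 -0.1211  0.2626]
over hook t 59.0 w 0.265 gf 60.0 F [-0.6 -0.1 -4.3] p [ 0.5313 -0.1245  0.262 ]
seat True
seated t 59.9 w 0.266 gf 59.9 F [ 1.1 -0.2  1.1] p [ 0.5318 -0.1245  0.2345]
open t 60.2 w 0.549 gf 0.0 F [-0.6  0.7  0.5] p [ 0.5303 -0.1244  0.2337]
up t 61.8 w 0.548 gf 0.0 F [-0.5 -0.5  0.5] p [ 0.5315 -0.1244  0.3993]
62.9417 {'orange': (array([ 0.5211, -0.352 ,  0.2577]), array([ 0.521 , -0.3533]), array([0.0253, 0.0232])), 'blue': (array([ 0.5262, -0.2397,  0.2579]), array([ 0.526 , -0.2398]), array([0.0239, 0.0238])), 'green': (array([ 0.5314, -0.1259,  0.2576]), array([ 0.5315, -0.1252]), array([0.0239, 0.0238]))}
63.2417 {'orange': (array([ 0.5211, -0.3519,  0.2576]), array([ 0.5208, -0.3528]), array([0.0241, 0.0238])), 'blue': (array([ 0.5263, -0.2396,  0.2579]), array([ 0.5261, -0.2394]), array([0.0237, 0.0231])), 'green': (array([ 0.5315, -0.126 ,  0.2576]), array([ 0.5314, -0.1251]), array([0.024 , 0.0238]))}
orange head 2032 [ 0.5218 -0.3397  0.1485] [ 0.499 -0.393  0.126] [ 0.544 -0.314  0.164] tilt -3.8
blue head 1791 [ 0.5255 -0.2407  0.1497] [ 0.504 -0.28   0.142] [ 0.549 -0.2    0.153] tilt -0.1
green head 2097 [ 0.53   -0.1378  0.1487] [ 0.509 -0.165  0.126] [ 0.553 -0.084  0.164] tilt 3.8
```

View pics/hung2.png

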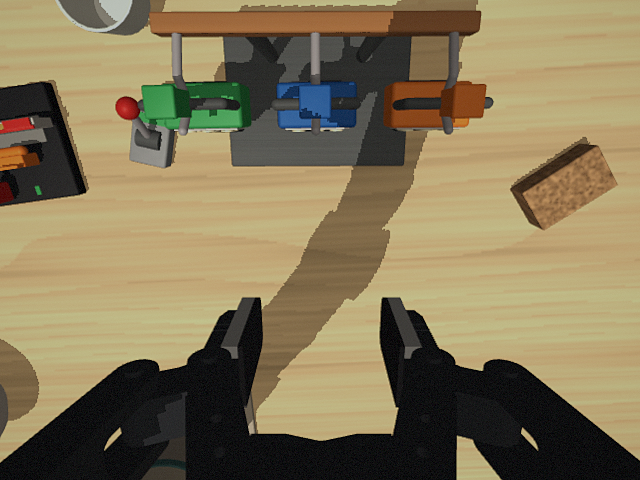

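All three lights hang straight and still, with flanges 12–13 cm apart at (0.521,−0.353), (0.526,−0.239) and (0.531,−0.125), directly over their hooks. The shutter is last.

```bash
cat >> job.py <<'E'
def knob(s,o):
    P=cloud(s,worldT(s,o));m=mask(s,174,4)&(abs(P[...,2]-.064)<.004)&(P[...,1]>.1)&(P[...,0]<.48)&(P[...,0]>.39);q=P[m]
    k,l,st,_=cv2.connectedComponentsWithStats(m.astype(np.uint8));q=P[l==1+st[1:,4].argmax()];q=q[q[:,0]<q[:,0].min()+.024];r=cv2.minAreaRect(q[:,:2].astype(np.float32))
    return np.array(r[0]),r[1],len(q)
E
python3 - <<'E'
from job import *
arm.grip(0);arm.move_pose([.4,.2,.4],[180,0,4.2]);s,o=snap();k,sz,n=knob(s,o);print(k,sz,n)
a=np.radians(4.2);ey=np.array([-np.sin(a),np.cos(a)])
if abs(k-[.438,.199]).max()>.01: raise SystemExit
p=lambda d,z:[*(k+d*ey),z]
arm.move_straight(p(-.06,.2),.2);print(arm.move_straight(p(-.06,.054),.12,f_stop=8))
print('c1',arm.move_straight(p(-.026,.054),.06,f_stop=6));state('')
print('stop',arm.move_straight(p(.022,.054),.03,f_stop=10));state('');print((get_obs()['eef_pos'][:2]-k)@ey)
arm.move_straight(p(-.05,.054));arm.move_straight(p(-.05,.2));arm.move_pose([.4,.2,.4],[180,0,4.2]);s,o=snap('shut');k2,sz,n=knob(s,o);print(k2,sz,n,(k2-k)@ey)
E
```

```text
[0.43698218 0.1986562 ] (0.023717937991023064, 0.017319422215223312) 331
False
c1 False
 t 69.0 w 0.001 gf 0.0 F [ 0.8 -0.3 -0.5] p [0.4388 0.1725 0.0539]
stop True
 t 70.1 w 0.003 gf 0.4 F [ 0.4 -0.6 -0.2] p [0.4357 0.2059 0.0536]
0.007342700439971783
[0.43354157 0.22920945] (0.023756224662065506, 0.017209142446517944) 321 0.030723184749158427
```

View pics/shut.png

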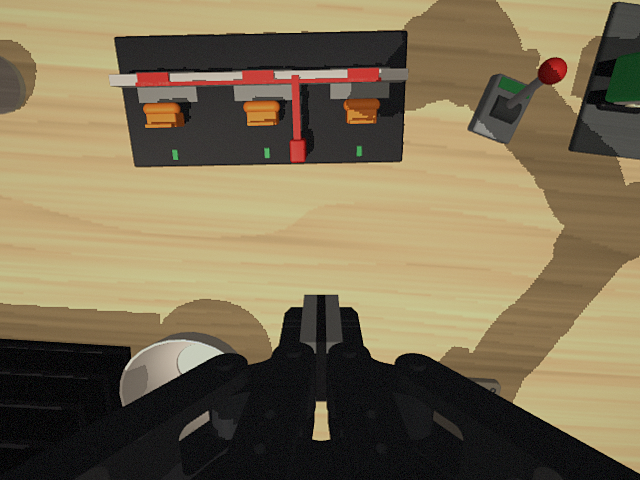

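The shutter moved 30.7 mm and then met resistance, and its red plates cover all three contacts at (152,78), (259,77) and (363,75). I'll push once more, harder, to confirm it's at the stop, check the rest, then hand in.

```bash
python3 - <<'E'
from job import *
k=np.array([.43698,.19866]);a=np.radians(4.2);ey=np.array([-np.sin(a),np.cos(a)]);p=lambda d,z:[*(k+d*ey),z]
arm.move_pose(p(-.04,.2),[180,0,4.2]);arm.move_straight(p(-.04,.054),.12,f_stop=8)
print('stop',arm.move_straight(p(.022,.054),.03,f_stop=16),(get_obs()['eef_pos'][:2]-k)@ey)
arm.move_straight(p(-.04,.054));arm.move_straight(p(-.04,.3));arm.move_pose([.4,.2,.4],[180,0,4.2]);s,o=snap();print(knob(s,o),(knob(s,o)[0]-k)@ey)
arm.move_pose([.44,-.2,.44],[180,0,-2.8]);s,o=snap();print(ball(s,o),o['clock'],{k:(x['mean'],x['rect']) for k,x in flanges(s,o,zt=.254,tol=.015).items()})
s=cams.snapshot('top');cv2.imwrite('pics/top_end.png',s['image'][130:330,60:560])
E
```

```text
stop True 0.007315260383948519
(array([0.43365845, 0.22911541]), (0.0237431600689888, 0.017425088211894035), 327) 0.030616887209627724
(array([ 0.5347, -0.0253,  0.0944]), np.float64(0.012), 'power', np.float64(0.9899988746460886)) 81.575 {'orange': (array([ 0.5213, -0.3518,  0.2572]), array([ 0.5209, -0.3527])), 'blue': (array([ 0.5263, -0.2393,  0.2579]), array([ 0.5262, -0.2397])), 'green': (array([ 0.5316, -0.1255,  0.2577]), array([ 0.5316, -0.1248]))}
```

View pics/top_end.png

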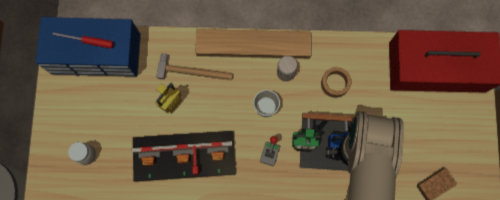

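The harder push stopped at the same place, so the shutter is at its stop. The lever is off, the lights hang still, and the bystanders haven't moved (rail at (185,155) in the crop, yellow look-alike at (169,97)). Handing in.

```bash
python3 -c "
from station import arm,ticket
arm.sleep(.3);print(ticket.sign_off())"
```

```text
the job is handed in; nothing more can be done
None
```

The job is handed in at about 82 s: lever off first, then orange, blue and green each hung upright on its own hook despite the stand being knocked about 28 mm partway, then the shutter pushed to its stop; sign-off returned no verdict.

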